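# Park the doser and unclip its pump head

## Robot

A 7-joint arm with a two-finger parallel gripper is mounted at the origin on the work surface; the furniture and walls round the work are solid. World frame = base frame: x ahead of the robot, y to its left, z up, the work surface at z = 0. Lengths are in mm, angles in rad, forces in N, time in s.
With the tool pointing down it reaches from about 350 to 775 mm from the base axis. Payload 3.1 kg.
Tool frame: the origin (TCP) lies midway between the tips of the shut fingers; the grasp point (between the pads) lies 19 mm behind it; z points along the fingers, y is the direction in which the jaws open and shut (so a half turn about z gives the same grasp; the last joint's range is limited). The gripper opens to 85 mm and grips with 20 to 120 N. Pads are 22 mm wide; open, the fingers measure 114 mm over their backs; the gripper's body (76 mm by 85 mm) begins 54 mm behind the grasp point. The pads swing forward as they close: fully open they stand 13 mm farther back than shut.
Start: joints at [-1.194, 0.311, 0.014, 1.512, -0.004, 1.319, -0.027], TCP at [223.641, 502.496, 231.304] pointing down, gripper open.
Joint ranges: [-2.7, 2.7], [-0.3, 1.91], [-1.27, 1.3], [0.12, 2.57], [-1.44, 4.58], [0.2, 2.03], [-3.05, 3.05]. Speed limits (rad/s): [2.79, 2.79, 3.14, 3.14, 3.14, 3.14, 3.14].

## Interface

Orientations are given as a unit quaternion [x, y, z, w].
In Python, from workcell import sense, imaging, workorder gives the robot as it stands.
- The arm moves only by the tool jog_arm, never from a script. Its argument "deltas" is a list that holds one entry, the list of rows, each a list of 7 numbers: the shift along the tool's x, y, z in mm, then the turn, a rotation vector about the tool's x, y, z in rad, then the opening, from 0 (shut) to 1 (fully open). A call has 1 to 5 rows; each row shifts and turns the commanded pose from where the row before left it, along the tool's axes as they then stand; what a row does not reach is not made up. A row lasts 1/8 s, in which the tool goes at most 62.5 mm and 10.7 degrees, less where a joint would pass 70% of its speed; a pose out of reach is approached as far as the arm can. A call with a gripper value outside its range is refused whole. The fingers move at their own pace and stop on an object; "force" is the grip in N (left out, the last holds). Time passes only in rows, so rows that do not move let the fingers close. It gives the time, the measured TCP pose, the force and the opening at its end, in the units of the state.
- sense(): the state, without advancing time (a new reading comes with each control period).
- imaging.snapshot(name): name is "scene" or "top"; returns a dict with "color" (400x640x3 uint8, blue, green, red), "fx", "fy", "cx", "cy" (pixels), "D" ([k1, k2, p1, p2, k3] as OpenCV has them; the pictures are not rectified), "world_to_cam" (4x4, takes a point from world to camera coordinates). Camera axes: x right, y down, z forward; pixel columns grow to the right and rows downward; lengths in mm; the calibration is good to about 2 mm. A picture is of the moment at which its call begins. There is no depth.
- workorder.finish_job(): hands the job in, once; it reports no verdict.
The state is a dict: "time_s": time; "q": joint angles; "qvel": joint speeds; "joint_torque": joint torques, N m; "tool_pos": TCP position; "tool_rot": TCP orientation; "contact_force": force on the tool from outside, world axes, zero at the start; "moment": the same for the moment, N m; "gripper_width": finger opening in mm.
Only numpy, scipy, OpenCV 4.12 (cv2) and the standard library are available. Lean on these libraries where they do the work, as an engineer would, in place of code of your own. Each camera call takes 0.05 s, during which the arm holds its last target.

## Task

The worn pump head has to come off this detergent doser. Turn the black hand knob until the dial's pointer stands on the red park mark, then hold down the blue release button on the side of the head while you pull the head straight up off its socket, and stand it upright, let go, inside the tray on its free floor. Leave the pointer on the mark, and do not shift or upset the tin and brass plug in the tray, the white bottle or the grey elbow.

Things in the scene. Friction and masses are not known exactly. Their poses are not given: they have to be found in the camera images.
- doser: Detergent doser, a fixed grey drive unit 116 x 214 mm screwed to the counter, its flat top 62 mm above the counter. Origin at the centre of its underside; z up, y along its length: pump head at +y, dial in the middle, hand knob at -y; x across it. It may stand left or right of the tray, turned by up to 0.38 rad
- knob_grip (a point): Centre of the round black hand knob's grip, on its upright axis, 82 mm above the counter. The knob is a cylinder 31 mm in diameter (36 mm over the skirt), its grip 66 to 92 mm above the counter. It stays where it is left
- turn_knob (a joint): Turn of the black hand knob, rad, counter-clockwise seen from above positive, stops at -0.9 and 3.3. It is geared to pointer and rotor: 3 rad of knob move them by 1 rad the same way. 0 is the parked position. Turns with about 0.05 N m
- pointer (a joint): Angle of the black 23 mm pointer on the white 57 mm dial, rad from the red park mark, counter-clockwise from above positive. Found 0.37 to 0.9 rad counter-clockwise of the mark, so the knob has to be turned clockwise. The rotor's cross key inside the head turns with it and holds the head down unless the pointer is on the mark (within about 0.12 rad)
- park_mark (a point): Red park mark on the dial's rim, 28 mm from the dial's centre towards the doser's +x, 66 mm above the counter
- pointer_tip (a point): Tip of the pointer, 23 mm from the dial's centre
- head_grip (a point): Grip point of the loose pump head (0.13 to 0.25 kg): on its upright axis, 28 mm above its flat underside, level with the middle of the release button. Axes of the head: z up, x from the button to the fixed ribbed thumb rest opposite. The head is 44 mm wide in x, 64 mm long in y, 44 mm high; two hose barbs stand out at +y to 54 mm from the axis
- head_foot (a point): Centre of the pump head's flat underside, which it stands on. On the doser it sits 64 mm above the counter on a square spigot; spigot and rotor reach 22 mm up into the hollow head, so it is off when lifted straight up by 25 mm. A spring catch holds it down until the button is in
- button_face (a point): Middle of the outer face of the blue release button, 18 x 18 mm, on the head's -x side. Pressed horizontally towards the head's +x; it stands 8 mm out of the head's side. Pinched across the head's x, button to ribbed thumb rest, the head measures 53 mm over them with the button out and 47 mm with it in
- release (a joint): Travel of the release button, m: 0 out, 0.006 fully in; 3 N to start, 7 N fully in; springs back. The catch is free from about 0.005
- socket (a point): Centre of the doser's socket face on which the head's underside sits, 64 mm above the counter
- tray_floor (a point): Centre of the inner floor of the fixed dark blue-green parts tray, floor 3 mm above the counter. It may be turned any way; its axes: 144 mm inside along x, 226 mm inside along y, walls 3 mm thick, 18 mm high over the counter (21 mm with the rolled rim). The tin stands near its -y end, the brass plug near the middle; the floor beyond 25 mm from the centre towards +y is free
- tin_centre (a point): Centre of the green and white round tin in the tray, 62 mm in diameter, 34 mm high; loose, to be left alone
- bottle_centre (a point): Centre of the upright white bottle with a blue cap behind the doser, 54 mm in diameter, 150 mm high, 0.3 kg; loose, to be left alone
- elbow_centre (a point): Middle of the loose grey pipe elbow lying in front of the doser, about 42 x 42 x 26 mm; to be left alone
- plug_centre (a point): Middle of the loose square-headed brass plug in the tray, about 27 mm across, 25 mm high (the head's hose barbs stand 29 mm above its foot and pass over it); to be left alone
There are look-alikes about, which are no part of the job. What is shaped like the part that bears head_grip but purple is not meant.

How it is judged (in metres and radians):
On the way, in this order (a step that is already met when the one before it is completed fails the run):
1. the pointer is on the park mark (within 0.12 rad) with the head still on its socket (value of joint pointer between -0.12 and 0.12 rad and distance between head_foot and socket below 0.006 m), for 0.2 s.
2. the head is lifted off its socket with the release button held in (over 4 mm) (value of joint release above 0.004 m and z of head_foot in the frame of socket above 0.012 m).
At the end, for the whole second after the job is handed in: The pump head stands upright (within 0.12 rad) and still on the tray's floor, its axis inside the tray (within 55 mm of the centre across, 95 mm along), underside within 5 mm of the floor; the pointer is still on the park mark within 0.15 rad (x of head_foot in the frame of tray_floor between -0.055 and 0.055 m and y of head_foot in the frame of tray_floor between -0.095 and 0.095 m and z of head_foot in the frame of tray_floor below 0.005 m and angle between head_foot's own z axis and vertical below 0.12 rad and linear speed of pump_head below 0.02 m/s and value of joint pointer between -0.15 and 0.15 rad); the robot touches nothing.
It fails at once if the tin is shifted by more than 15 mm or tipped (distance of tin_centre from where it was at the start of the episode above 0.015 m or angle between tin_centre's own z axis and vertical above 0.3 rad).
It fails at once if the brass plug is shifted by more than 15 mm (distance of plug_centre from where it was at the start of the episode above 0.015 m).
It fails at once if the bottle is shifted by more than 20 mm or tipped (distance of bottle_centre from where it was at the start of the episode above 0.02 m or angle between bottle_centre's own z axis and vertical above 0.3 rad).
It fails at once if the elbow is shifted by more than 20 mm (distance of elbow_centre from where it was at the start of the episode above 0.02 m).
It also fails if it takes over 58 s, if anything falls off the work surface, if the arm or the gripper's body presses on something with over 40 N, if the wrist force passes 120 N, or if a joint passes its speed limit or range.

## Working session

There is one attempt and no reset: what is moved stays moved. The work goes in short steps, Python scripts to look and compute and a tool call to move; the robot and the scene stay as the last step left them, time stands still between calls to the robot, and variables do not carry over. Pictures are saved under pics/ and viewed, and the job is handed in when it is done.

Besides the shell and the picture viewer there is one more tool, called after "Call:" in YAML: its name, and indented under it one key for each argument. jog_arm: Moves the arm, as the interface text tells. Its arguments: {"type":"object","properties":{"deltas":{"type":"array"},"force":{"type":"number"}},"required":["deltas"]}

```bash
mkdir -p pics
cat > h.py <<'E'
import numpy as np, cv2, pickle
from workcell import sense, imaging, workorder
def snap(tag):
    r={}
    for n in ("scene","top"):
        s=imaging.snapshot(n); r[n]=s; cv2.imwrite(f"pics/{tag}_{n}.png",s["color"])
    pickle.dump(r,open(f"{tag}.pkl","wb")); return r
def load(t): return pickle.load(open(f"{t}.pkl","rb"))
def K(s): return np.array([[s["fx"],0,s["cx"]],[0,s["fy"],s["cy"]],[0,0,1.]])
def ray(s,uv):
    p=cv2.undistortPoints(np.array(uv,float).reshape(-1,1,2),K(s),np.array(s["D"],float)).reshape(-1,2)
    T=np.array(s["world_to_cam"]);R=T[:3,:3];c=-R.T@T[:3,3]
    return c,np.c_[p,np.ones(len(p))]@R
def onz(s,uv,z):
    c,d=ray(s,uv); return c+d*((z-c[2])/d[:,2])[:,None]
def proj(s,P):
    T=np.array(s["world_to_cam"]); 
    return cv2.projectPoints(np.array(P,float).reshape(-1,1,3),cv2.Rodrigues(T[:3,:3])[0],T[:3,3],K(s),np.array(s["D"],float))[0].reshape(-1,2)
E
python3 -c "
from h import *
r=snap('a');st=sense();print(st)
for n in r: s=r[n];T=np.array(s['world_to_cam']);print(n,-T[:3,:3].T@T[:3,3],T[2,:3],s['fx'])"
```

```text
{'time_s': 0.1, 'q': array([-1.19369583,  0.31169462,  0.01396957,  1.51288239, -0.00437301,
        1.31920877, -0.02721535]), 'qvel': array([-0.00137925,  0.00041246, -0.00028474, -0.00290967, -0.00107427,
        0.00051561, -0.00042583]), 'joint_torque': array([ 5.39478060e-04, -3.80859339e+01,  1.46696395e-01, -2.31244987e+01,
        1.22719794e-02,  8.07934528e-03, -3.65556571e-05]), 'tool_pos': array([223.38586465, 501.87980043, 230.3085837 ]), 'tool_rot': array([ 2.07829017e-01,  9.78164572e-01, -1.06786910e-03, -1.70766783e-04]), 'contact_force': array([0.84035575, 0.71773167, 0.32300555]), 'moment': array([0.01575525, 0.0204094 , 0.00300326]), 'gripper_width': 85.14243219177891}
scene [1170.11714213   23.94718516  748.276807  ] [-0.67972369 -0.01229791 -0.73336517] 399.2606056106012
top [ 372.6007677    19.07384877 1117.03991115] [ 0.16908082 -0.01441317 -0.9854968 ] 448.1505758429974
```

```bash
ls pics
```

```text
a_scene.png
a_top.png
```

View pics/a_scene.png

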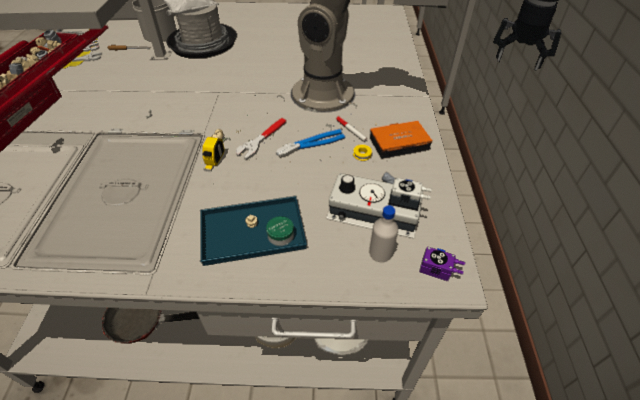

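View pics/a_top.png

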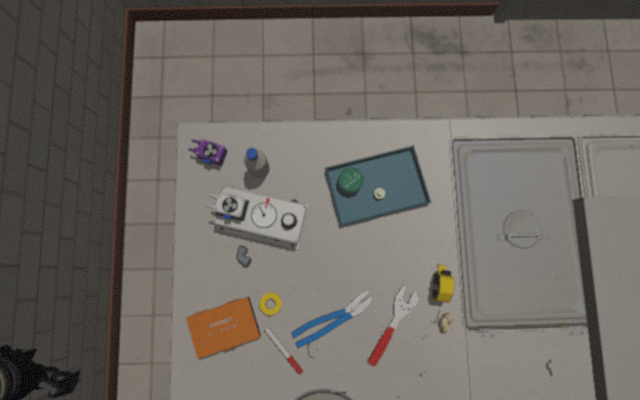

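The doser is at scene (375,205) / top (262,217). Its grey head with a fan-like cover is at top (231,206); the purple look-alike at top (208,152) is not meant. The tray is at top (378,187), the bottle at (255,160) and the elbow at (243,256). I'll enlarge the crops.

```bash
python3 -c "
from h import *
r=load('a')
a=r['top']['color'][175:265,195:320];cv2.imwrite('pics/c1.png',cv2.resize(a,None,fx=6.4,fy=6.4,interpolation=cv2.INTER_CUBIC))
a=r['scene']['color'][160:260,320:445];cv2.imwrite('pics/c2.png',cv2.resize(a,None,fx=6,fy=6,interpolation=cv2.INTER_CUBIC))
"
```

```text
(no output)
```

View pics/c1.png

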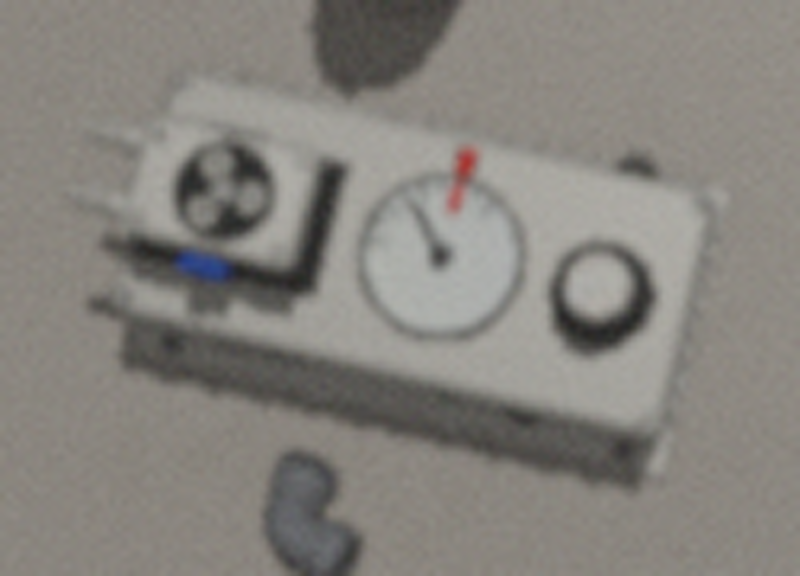

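View pics/c2.png

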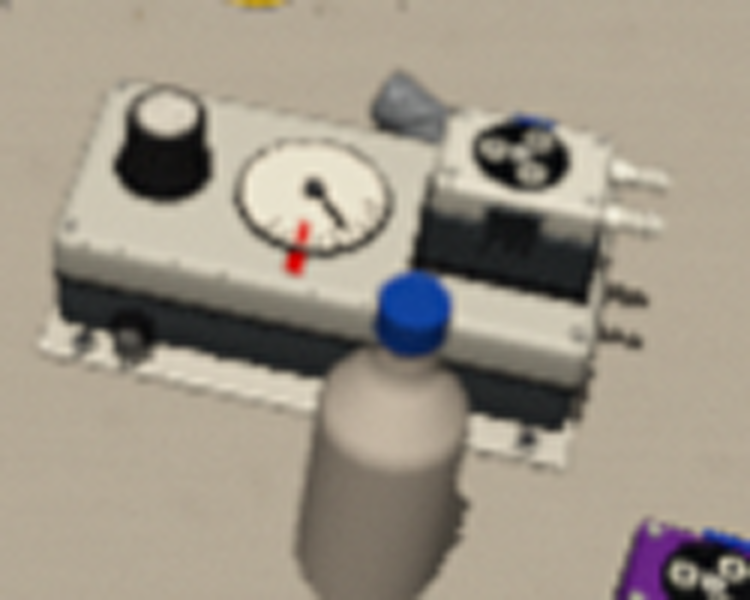

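```bash
cat > m.py <<'E'
from h import *
r=load('a');t=r['top'];s=r['scene']
ct=lambda x,y:(195+(x+.5)/6.4-.5,175+(y+.5)/6.4-.5)
cs=lambda x,y:(320+(x+.5)/6-.5,160+(y+.5)/6-.5)
pts={'knob':((600,282),(167,112),92),'dial':((438,257),(315,190),65),'head':((223,190),(522,155),108),'redout':((466,155),(293,268),64),'redin':((453,212),(303,225),66),'tip':((410,193),(345,230),67)}
W={}
for k,(a,b,z) in pts.items():
    A=onz(t,[ct(*a)],z)[0];B=onz(s,[cs(*b)],z)[0]
    c1,d1=ray(t,[ct(*a)]);c2,d2=ray(s,[cs(*b)]);d1=d1[0];d2=d2[0]
    q=np.linalg.lstsq(np.c_[d1,-d2],c2-c1,rcond=None)[0];tri=(c1+d1*q[0]+c2+d2*q[1])/2
    print(k,A.round(1),B.round(1),'tri',tri.round(1)); W[k]=(A+B)/2
h=W['head']-W['knob'];print('len head-knob',np.hypot(*h[:2]))
y=h[:2]/np.hypot(*h[:2]);print('yaw of +y',np.arctan2(y[1],y[0]), 'doser yaw',np.arctan2(-y[0],y[1]))
d=W['dial'][:2]
f=lambda v:np.arctan2(v[1],v[0])
for p in('redout','redin','tip'): v=W[p][:2]-d;print(p,np.hypot(*v),f(v))
# colour checks
hsv=cv2.cvtColor(t['color'],cv2.COLOR_BGR2HSV)
E
python3 m.py
```

```text
knob [503.3  69.7  92. ] [500.3  70.6  92. ] tri [502.9  70.   94.6]
dial [517.2 130.8  65. ] [514.6 130.3  65. ] tri [516.9 130.2  67.4]
head [536.9 202.6 108. ] [534.9 202.8 108. ] tri [536.6 202.3 109.7]
redout [555.4 120.4  64. ] [555.4 119.6  64. ] tri [555.4 120.   64. ]
redin [533.8 125.1  66. ] [534.6 124.4  66. ] tri [533.9 124.8  65.3]
tip [541.1 140.9  67. ] [537.6 140.4  67. ] tri [540.5 140.2  70.2]
len head-knob 136.83281416234448
yaw of +y 1.3184390926624627 doser yaw -0.25235723413243394
redout 40.88427303330945 -0.26105313287131543
redin 19.166879950278304 -0.3080756841687484
tip 25.503305324232016 0.406992649204374
```

```bash
python3 -c "
from h import *
r=load('a')
a=r['top']['color'][135:235,310:440];cv2.imwrite('pics/c3.png',cv2.resize(a,None,fx=6,fy=6,interpolation=cv2.INTER_CUBIC))
"
```

```text
(no output)
```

View pics/c3.png

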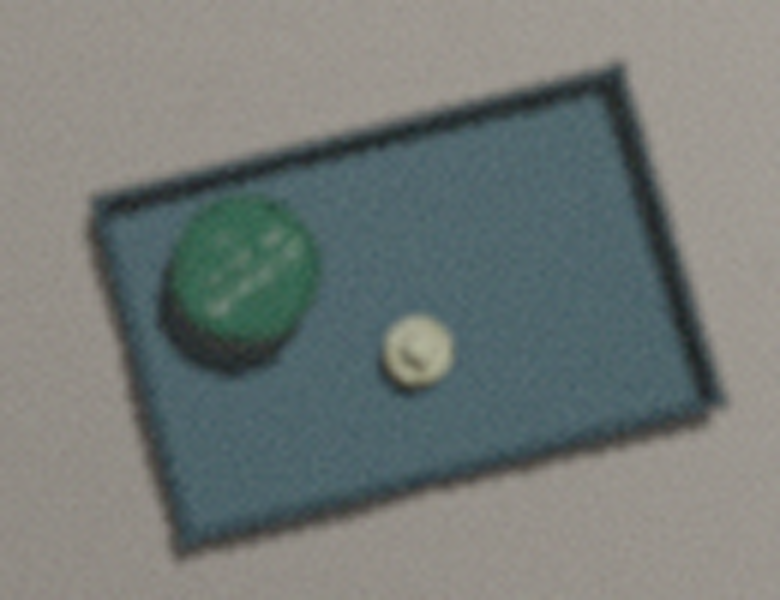

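```bash
cat > m2.py <<'E'
from h import *
r=load('a');t=r['top'];s=r['scene']
c3=lambda x,y:(310+(x+.5)/6-.5,135+(y+.5)/6-.5)
C=onz(t,[c3(*p) for p in [(96,197),(620,66),(722,402),(180,554)]],21)
print(C.round(1));print([round(np.linalg.norm(C[i]-C[(i+1)%4]),1) for i in range(4)],'centre',C.mean(0).round(1))
hsv=cv2.cvtColor(s['color'],cv2.COLOR_BGR2HSV)
# scene view of tray corners
m=cv2.inRange(hsv,(85,90,20),(105,255,130));m[:, :190]=0;m[:,320:]=0;m[:180]=0;m[275:]=0
m=cv2.morphologyEx(m,cv2.MORPH_OPEN,np.ones((3,3)))
cn=max(cv2.findContours(m,0,2)[0],key=cv2.contourArea);q=cv2.approxPolyDP(cv2.convexHull(cn),8,True).reshape(-1,2);print(q, onz(s,q,21).round(1))
y=C[1]-C[0]+C[2]-C[3];print('tray +y dir',np.arctan2(y[1],y[0]))
print('plug top',onz(t,[c3(418,348)],26),'tin top',onz(t,[c3(245,268)],37))
# bottle cap
for n,im,roi in(('top',t,(140,170,240,270)),('scene',s,(200,225,375,400))):
    h=cv2.cvtColor(im['color'],cv2.COLOR_BGR2HSV);m=cv2.inRange(h,(100,120,50),(130,255,255));k=np.zeros_like(m);k[roi[0]:roi[1],roi[2]:roi[3]]=m[roi[0]:roi[1],roi[2]:roi[3]]
    ys,xs=np.nonzero(k);print(n,xs.mean(),ys.mean(),xs.min(),xs.max(),ys.min(),ys.max(),onz(im,[(xs.mean(),ys.mean())],143))
E
python3 m2.py
```

```text
[[ 640.   -21.8   21. ]
 [ 692.8 -245.3   21. ]
 [ 547.8 -279.3   21. ]
 [ 489.2  -52.4   21. ]]
[np.float64(229.7), np.float64(148.9), np.float64(234.4), np.float64(153.8)] centre [ 592.4 -149.7   21. ]
[[295 197]
 [305 247]
 [203 264]
 [201 210]] [[ 498.7  -55.5   21. ]
 [ 649.3  -22.3   21. ]
 [ 701.7 -239.4   21. ]
 [ 549.  -279.2   21. ]]
tray +y dir -1.3285297613019018
plug top [[ 572.11608039 -153.11827026   26.        ]] tin top [[604.93957296 -81.66270972  37.        ]]
top 251.44303797468353 153.37974683544303 247 256 149 158 [[645.77009442 148.20190414 143.        ]]
scene 388.35036496350364 211.79562043795622 383 394 205 218 [[645.34458941 147.51488966 143.        ]]
```

```bash
cat >> h.py <<'E'
from scipy.spatial.transform import Rotation as Ro
def to(P,psi=None):
    st=sense();R=Ro.from_quat(st['tool_rot']);p=np.array(st['tool_pos'])
    M=R.as_matrix();cur=np.arctan2(M[1,1],M[0,1])
    print('pos',p.round(1),'psi',cur.round(3),'tilt',np.degrees(np.arccos(-M[2,2])).round(2),'q7',st['q'][6].round(2),'w',round(st['gripper_width'],1),'F',st['contact_force'].round(1),'t',round(st['time_s'],2))
    if psi is None: psi=cur
    T=Ro.from_matrix(np.c_[[np.cos(psi+np.pi/2),np.sin(psi+np.pi/2),0],[np.cos(psi),np.sin(psi),0],[0,0,-1]])
    print('tool shift (cur axes)',(M.T@(np.array(P)-p)).round(1),'rotvec',(R.inv()*T).as_rotvec().round(3))
E
python3 -c "
from h import *
to([501.8,70.1,150],1.14)"
```

```text
pos [223.4 501.9 230.3] psi 1.152 tilt 0.12 q7 -0.03 w 85.1 F [0.8 0.7 0.3] t 0.1
tool shift (cur axes) [-429.9 -281.1   81. ] rotvec [-0.002  0.     0.012]
```

Call:
jog_arm:
  deltas:
    - [[-43,-28,0,0,0,0,1],[-43,-28,0,0,0,0,1],[-43,-28,0,0,0,0,1],[-43,-28,0,0,0,0,1],[-43,-28,0,0,0,0,1]]

```text
time_s: 0.72
tool_pos: [363.6, 285.5, 231.0]
tool_rot: [0.208, 0.978, -0.0, -0.0]
contact_force: [1.0, 0.4, -0.7]
gripper_width: 85.5
```

Call:
jog_arm:
  deltas:
    - [[-43,-28,10,0,0,0,1],[-43,-28,10,0,0,0,1],[-43,-28,20,0,0,0,1],[-43,-28,20,0,0,0,1],[-43,-28,20,0,0,0,1]]

```text
time_s: 1.35
tool_pos: [503.0, 70.6, 150.4]
tool_rot: [0.208, 0.978, 0.0, -0.0]
contact_force: [-0.3, 1.2, -0.1]
gripper_width: 85.5
```

```bash
python3 -c "
from h import *
to([501.8,70.1,150],1.14)"
```

```text
pos [503.   70.6 150.4] psi 1.153 tilt 0.02 q7 1.09 w 85.5 F [-0.3  1.2 -0.1] t 1.35
tool shift (cur axes) [ 0.9 -1.   0.4] rotvec [ 0.    -0.     0.013]
```

Call:
jog_arm:
  deltas:
    - [[1,-1,30,0,0,0,1],[0,0,30,0,0,0,1],[0,0,20,0,0,0,1],[0,0,5,0,0,0,1],[0,0,0,0,0,0,1]]

```text
time_s: 1.98
tool_pos: [501.3, 71.4, 66.3]
tool_rot: [0.208, 0.978, -0.0, -0.0]
contact_force: [-0.4, -0.8, 0.3]
gripper_width: 85.3
```

Call:
jog_arm:
  deltas:
    - [[0,0,0,0,0,0,0],[0,0,0,0,0,0,0],[0,0,0,0,0,0,0],[0,0,0,0,0,0,0],[0,0,0,0,0,0,0]]
  force: 30

```text
time_s: 2.6
tool_pos: [501.8, 71.4, 67.5]
tool_rot: [0.208, 0.978, 0.0, 0.001]
contact_force: [-1.3, -0.3, 4.8]
gripper_width: 29.9
```

```bash
python3 -c "
from h import *
to([501.8,70.1,65],-.86);r=snap('b')
a=r['scene']['color'][100:260,300:460];cv2.imwrite('pics/d1.png',cv2.resize(a,None,fx=3.7,fy=3.7,interpolation=cv2.INTER_CUBIC))"
```

```text
pos [501.8  71.4  67.5] psi 1.152 tilt 0.08 q7 1.13 w 29.9 F [-1.3 -0.3  4.8] t 2.6
tool shift (cur axes) [-0.5 -1.2  2.5] rotvec [ 2.000e-03 -0.000e+00  2.012e+00]
```

View pics/d1.png

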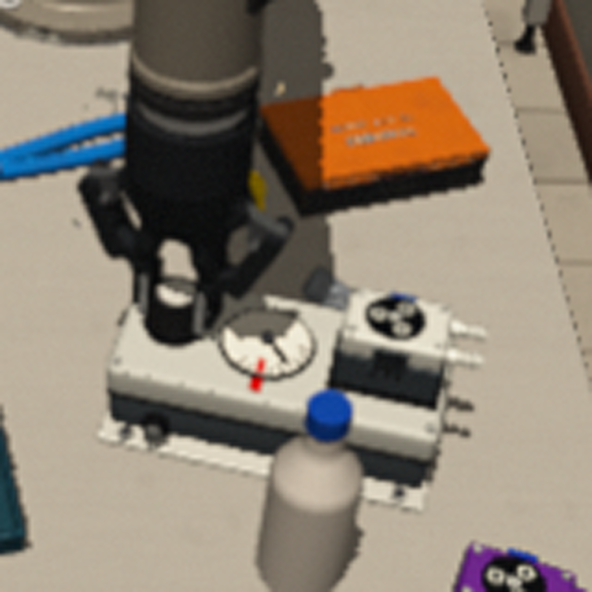

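The knob is gripped at width 29.9 mm, and the pointer is visible at crop (280,350). I'll turn it now.

Call:
jog_arm:
  deltas:
    - [[0,0,-1,0,0,0.18,0],[0,0,0,0,0,0.18,0],[0,0,0,0,0,0.18,0],[0,0,0,0,0,0.18,0],[0,0,0,0,0,0.18,0]]

```text
time_s: 3.32
tool_pos: [502.8, 72.2, 67.6]
tool_rot: [0.615, 0.789, 0.001, 0.001]
contact_force: [2.3, 1.9, -3.6]
gripper_width: 29.9
```

Call:
jog_arm:
  deltas:
    - [[0,0,0,0,0,0.18,0],[0,0,0,0,0,0.18,0],[0,0,0,0,0,0.18,0],[0,0,0,0,0,0.18,0],[0,0,0,0,0,0,0]]

```text
time_s: 3.95
tool_pos: [503.9, 72.1, 67.6]
tool_rot: [0.851, 0.524, 0.002, 0.001]
contact_force: [5.6, 0.0, -4.6]
gripper_width: 29.4
```

```bash
python3 -c "
from h import *
to([501.8,70.1,65],-.86);r=snap('c')
a=r['scene']['color'][160:260,320:445];cv2.imwrite('pics/e1.png',cv2.resize(a,None,fx=6,fy=6,interpolation=cv2.INTER_CUBIC))"
```

```text
pos [503.9  72.1  67.6] psi -0.467 tilt 0.32 q7 -0.31 w 29.4 F [ 5.6  0.  -4.6] t 3.95
tool shift (cur axes) [-2.7 -0.9  2.6] rotvec [ 0.004 -0.003  0.393]
```

View pics/e1.png

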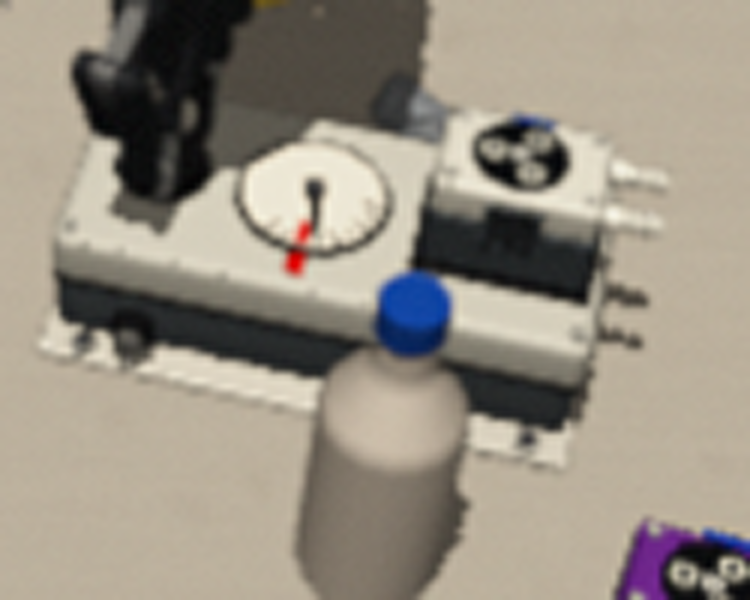

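```bash
cat > ang.py <<'E'
from h import *
import sys
s=load(sys.argv[1])['scene'];x,y=map(float,sys.argv[2:4])
cs=lambda x,y:(320+(x+.5)/6-.5,160+(y+.5)/6-.5)
P=onz(s,[cs(315,188),cs(x,y),cs(293,268),cs(303,225)],67)
for p in P[1:]: v=(p-P[0])[:2];print(np.hypot(*v).round(1),np.arctan2(v[1],v[0]).round(3))
E
python3 ang.py c 314 232
```

```text
23.7 -0.075
44.0 -0.25
20.9 -0.283
```

Call:
jog_arm:
  deltas:
    - [[0,0,0,0,0,0.15,0],[0,0,0,0,0,0.15,0],[0,0,0,0,0,0.12,0],[0,0,0,0,0,0,0],[0,0,0,0,0,0,0]]

```text
time_s: 4.68
tool_pos: [504.3, 71.7, 67.6]
tool_rot: [0.942, 0.336, 0.003, 0.001]
contact_force: [6.9, 0.3, -6.9]
gripper_width: 29.9
```

```bash
python3 -c "
from h import *
to([501.8,70.1,65],-.86);r=snap('d')
a=r['scene']['color'][160:260,320:445];cv2.imwrite('pics/e2.png',cv2.resize(a,None,fx=6,fy=6,interpolation=cv2.INTER_CUBIC))"
```

```text
pos [504.3  71.7  67.6] psi -0.886 tilt 0.38 q7 -0.67 w 29.9 F [ 6.9  0.3 -6.9] t 4.67
tool shift (cur axes) [-3.  -0.4  2.6] rotvec [ 0.005 -0.005 -0.026]
```

View pics/e2.png

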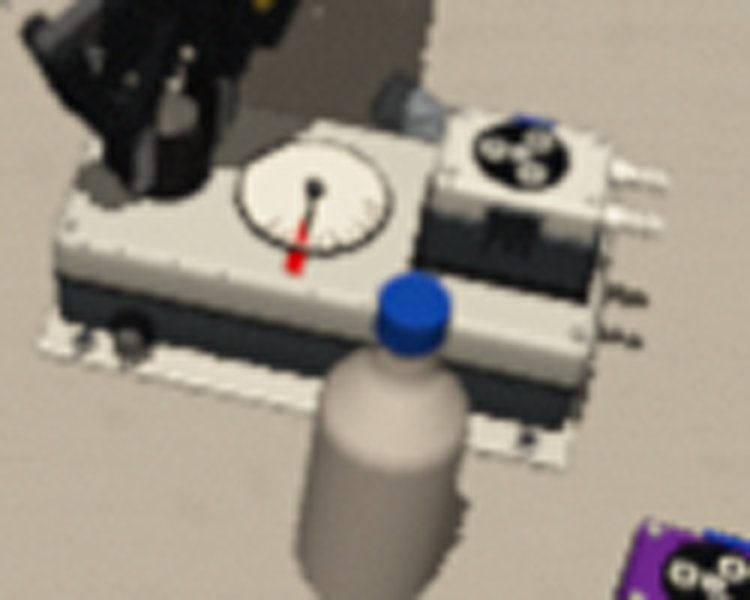

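```bash
python3 -c "
from h import *
r=load('d')
a=r['scene']['color'][180:210,355:390];cv2.imwrite('pics/e3.png',cv2.resize(a,None,fx=18,fy=18,interpolation=cv2.INTER_CUBIC))"
```

```text
(no output)
```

View pics/e3.png

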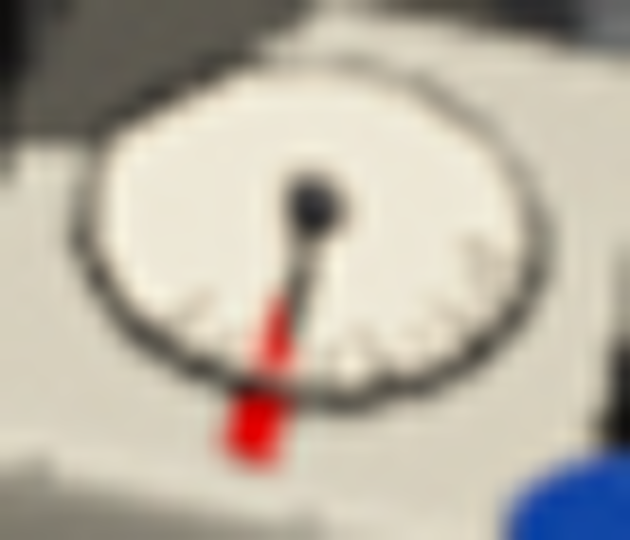

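The pointer runs from (314,205) to about (293,325), and the mark's centre line reaches (250,440). That leaves about 0.07 rad, so I'll turn the knob 0.2 rad more.

Call:
jog_arm:
  deltas:
    - [[0,0,0,0,0,0.1,0],[0,0,0,0,0,0.12,0],[0,0,0,0,0,0,0],[0,0,0,0,0,0,0]]

```text
time_s: 5.28
tool_pos: [504.5, 71.5, 67.6]
tool_rot: [0.973, 0.23, 0.003, 0.001]
contact_force: [7.4, -0.4, -6.6]
gripper_width: 30.4
```

```bash
python3 -c "
from h import *
to([501.8,70.1,65],-.86);r=snap('e')
a=r['scene']['color'][180:210,355:390];cv2.imwrite('pics/e4.png',cv2.resize(a,None,fx=18,fy=18,interpolation=cv2.INTER_CUBIC))"
```

```text
pos [504.5  71.5  67.6] psi -1.106 tilt 0.4 q7 -0.85 w 30.4 F [ 7.4 -0.4 -6.6] t 5.28
tool shift (cur axes) [-3.   0.   2.6] rotvec [ 0.005 -0.005 -0.246]
```

View pics/e4.png

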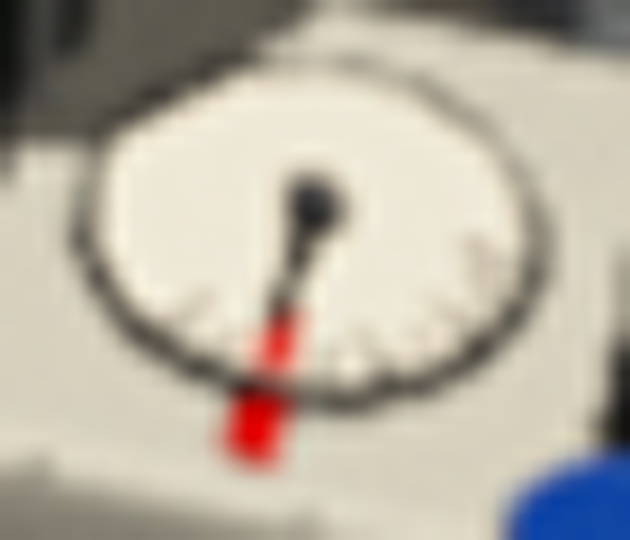

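The pointer now lines up with the mark's centre line (crop 280,310). I'll release and rise.

Call:
jog_arm:
  deltas:
    - [[0,0,0,0,0,0,1],[0,0,0,0,0,0,1],[0,0,0,0,0,0,1],[0,0,-30,0,0,0,1],[0,0,-60,0,0,0,1]]

```text
time_s: 6.0
tool_pos: [498.8, 71.6, 156.2]
tool_rot: [0.973, 0.23, -0.003, -0.0]
contact_force: [1.4, 1.0, 0.4]
gripper_width: 85.5
```

```bash
python3 -c "
from h import *
to([535.9,202.7,160],-.252);r=snap('f')
a=r['scene']['color'][160:260,320:445];cv2.imwrite('pics/f1.png',cv2.resize(a,None,fx=6,fy=6,interpolation=cv2.INTER_CUBIC))"
```

```text
pos [498.8  71.6 156.2] psi -1.108 tilt 0.37 q7 -0.95 w 85.5 F [1.4 1.  0.4] t 6.0
tool shift (cur axes) [  91.7 -100.7   -4.2] rotvec [-0.004  0.005 -0.856]
```

View pics/f1.png

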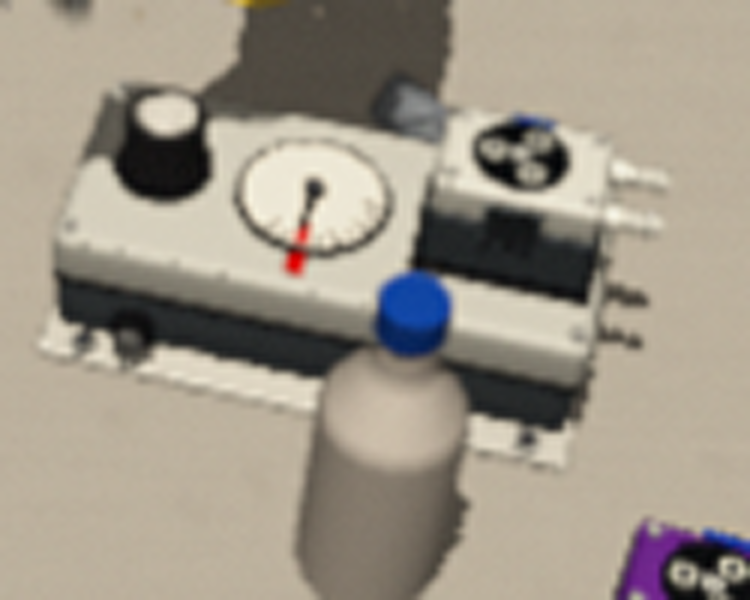

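Call:
jog_arm:
  deltas:
    - [[31,-34,-3,0,0,0,1],[31,-34,0,0,0,0,1],[31,-34,0,0,0,0,1],[0,0,0,0,0,-0.18,1],[0,0,0,0,0,-0.18,1]]

```text
time_s: 6.72
tool_pos: [538.5, 204.8, 159.3]
tool_rot: [0.915, 0.404, -0.001, 0.0]
contact_force: [-0.6, -0.0, -0.5]
gripper_width: 85.2
```

Call:
jog_arm:
  deltas:
    - [[0,0,0,0,0,-0.18,1],[0,0,0,0,0,-0.18,1],[0,0,0,0,0,-0.13,1],[0,0,0,0,0,0,1],[0,0,0,0,0,0,1]]

```text
time_s: 7.35
tool_pos: [538.8, 204.0, 160.0]
tool_rot: [0.793, 0.61, -0.0, -0.0]
contact_force: [-0.3, -0.4, 0.2]
gripper_width: 85.3
```

```bash
python3 -c "
from h import *
to([537.5,203.8,68],-.252)"
```

```text
pos [538.8 204.  160. ] psi -0.26 tilt 0.03 q7 -0.38 w 85.3 F [-0.3 -0.4  0.2] t 7.35
tool shift (cur axes) [-0.5 -1.1 92. ] rotvec [-0.001  0.    -0.008]
```

Call:
jog_arm:
  deltas:
    - [[0,-1,30,0,0,-0.008,1],[0,0,30,0,0,0,1],[0,0,26,0,0,0,1],[0,0,5,0,0,0,1],[0,0,0,0,0,0,1]]

```text
time_s: 7.98
tool_pos: [538.3, 204.4, 69.6]
tool_rot: [0.79, 0.613, 0.0, 0.0]
contact_force: [-0.3, 0.3, 0.1]
gripper_width: 85.6
```

```bash
python3 -c "
from h import *
to([537.5,203.8,68],-.252);r=snap('g')
a=r['scene']['color'][130:260,320:460];cv2.imwrite('pics/g1.png',cv2.resize(a,None,fx=4.5,fy=4.5,interpolation=cv2.INTER_CUBIC))
a=r['top']['color'][165:265,180:305];cv2.imwrite('pics/g2.png',cv2.resize(a,None,fx=5,fy=5,interpolation=cv2.INTER_CUBIC))"
```

```text
pos [538.3 204.4  69.6] psi -0.25 tilt 0.03 q7 -0.32 w 85.6 F [-0.3  0.3  0.1] t 7.97
tool shift (cur axes) [-0.8 -0.7  1.6] rotvec [0.001 0.    0.002]
```

View pics/g1.png

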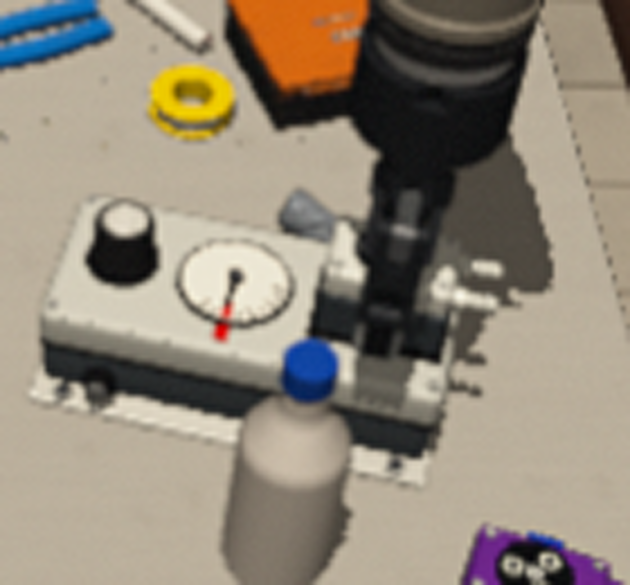

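View pics/g2.png

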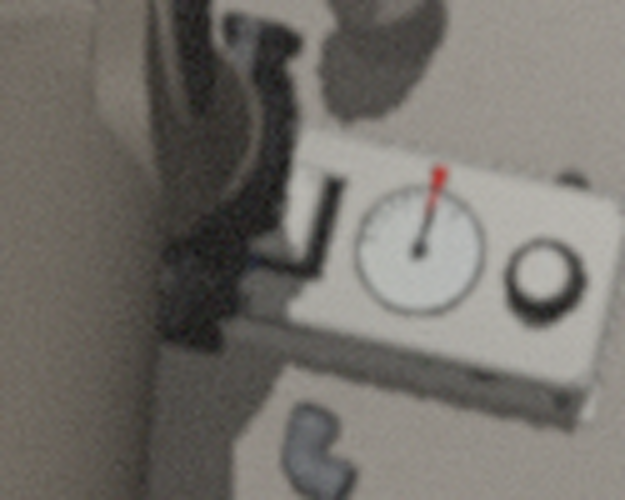

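The pointer sits on the mark in both views (top crop 430,210), and the jaws straddle the head over the thumb rest (scene crop 385,310). I'll close with 50 N.

Call:
jog_arm:
  deltas:
    - [[0,0,0,0,0,0,0],[0,0,0,0,0,0,0],[0,0,0,0,0,0,0],[0,0,0,0,0,0,0],[0,0,0,0,0,0,0]]
  force: 50

```text
time_s: 8.7
tool_pos: [538.7, 204.7, 71.2]
tool_rot: [0.79, 0.613, 0.001, -0.0]
contact_force: [-1.0, -0.4, 8.1]
gripper_width: 45.4
```

```bash
python3 -c "
from h import *
to([537.5,203.8,68],-.252)"
```

```text
pos [538.7 204.7  71.2] psi -0.25 tilt 0.12 q7 -0.32 w 45.4 F [-1.  -0.4  8.1] t 8.7
tool shift (cur axes) [-1.2 -1.   3.2] rotvec [ 0.001 -0.002  0.002]
```

Width is 45.4 mm, where the button-in width is 47 (the 31 mm knob also read about 1 mm low). So the button is in, and I'll lift.

Call:
jog_arm:
  deltas:
    - [[0,0,-4,0,0,0,0],[0,0,-8,0,0,0,0],[0,0,-10,0,0,0,0],[0,0,-10,0,0,0,0],[0,0,0,0,0,0,0]]

```text
time_s: 9.32
tool_pos: [539.0, 204.5, 102.6]
tool_rot: [0.79, 0.613, 0.001, 0.0]
contact_force: [-0.9, -0.4, -2.8]
gripper_width: 45.5
```

```bash
python3 -c "
from h import *
to([537.5,203.8,68],-.252);r=snap('h')
a=r['scene']['color'][130:260,320:460];cv2.imwrite('pics/h1.png',cv2.resize(a,None,fx=4.5,fy=4.5,interpolation=cv2.INTER_CUBIC))"
```

```text
pos [539.  204.5 102.6] psi -0.25 tilt 0.15 q7 -0.34 w 45.5 F [-0.9 -0.4 -2.8] t 9.32
tool shift (cur axes) [-1.1 -1.4 34.6] rotvec [ 0.002 -0.001  0.002]
```

View pics/h1.png

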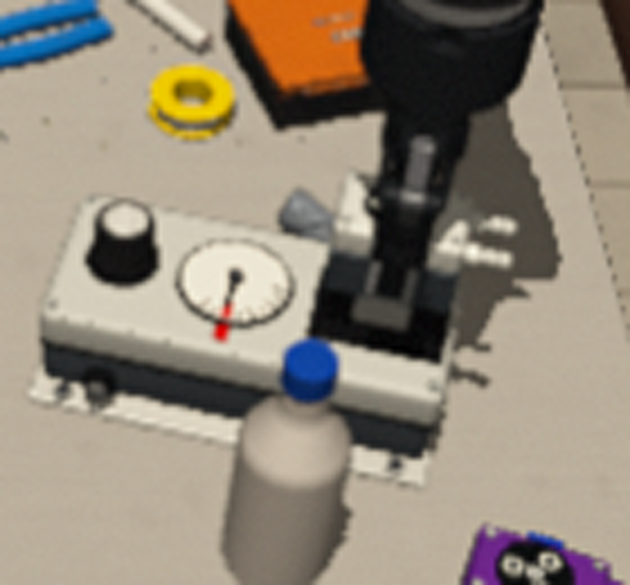

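Call:
jog_arm:
  deltas:
    - [[0,0,-30,0,0,0,0],[0,0,-40,0,0,0,0],[0,0,-20,0,0,0,0],[0,0,0,0,0,0,0]]

```text
time_s: 9.93
tool_pos: [539.1, 204.5, 192.6]
tool_rot: [0.79, 0.613, 0.002, 0.0]
contact_force: [0.3, 0.1, -3.0]
gripper_width: 45.6
```

```bash
python3 -c "
from h import *
to([611,-215,190],.243)"
```

```text
pos [539.1 204.5 192.6] psi -0.25 tilt 0.19 q7 -0.39 w 45.6 F [ 0.3  0.1 -3. ] t 9.93
tool shift (cur axes) [-388.7  173.4    2.3] rotvec [ 0.003 -0.001 -0.493]
```

Call:
jog_arm:
  deltas:
    - [[-20,9,0,0,0,0,0],[-39,17,0,0,0,0,0],[-39,17,0,0,0,0,0],[-39,17,0,0,0,0,0],[-39,18,0,0,0,0,0]]

```text
time_s: 10.55
tool_pos: [568.9, 13.6, 189.2]
tool_rot: [0.79, 0.614, -0.001, -0.001]
contact_force: [0.5, -0.1, -2.2]
gripper_width: 45.8
```

Call:
jog_arm:
  deltas:
    - [[-39,17,0,0,0,0,0],[-39,17,0,0,0,0,0],[-39,17,0,0,0,0,0],[-39,17,0,0,0,0,0],[-39,18,0,0,0,0,0]]

```text
time_s: 11.18
tool_pos: [604.4, -196.2, 188.9]
tool_rot: [0.79, 0.613, -0.001, -0.002]
contact_force: [0.3, 1.0, -2.4]
gripper_width: 45.7
```

Call:
jog_arm:
  deltas:
    - [[-18,9,0,0,0,0,0],[0,0,0,0,0,-0.16,0],[0,0,0,0,0,-0.17,0],[0,0,0,0,0,-0.16,0],[0,0,0,0,0,0,0]]

```text
time_s: 11.8
tool_pos: [608.5, -214.8, 189.2]
tool_rot: [0.618, 0.786, -0.0, -0.002]
contact_force: [-0.7, 1.2, -1.8]
gripper_width: 45.6
```

```bash
python3 -c "
from h import *
to([611,-215,50],.243);r=snap('i')
a=r['scene']['color'][100:280,180:330];cv2.imwrite('pics/i1.png',cv2.resize(a,None,fx=3.3,fy=3.3,interpolation=cv2.INTER_CUBIC))
a=r['top']['color'][125:245,300:450];cv2.imwrite('pics/i2.png',cv2.resize(a,None,fx=5,fy=5,interpolation=cv2.INTER_CUBIC))"
```

```text
pos [ 608.5 -214.8  189.2] psi 0.238 tilt 0.2 q7 0.8 w 45.6 F [-0.7  1.2 -1.8] t 11.8
tool shift (cur axes) [ -1.1   2.7 139.2] rotvec [-0.003 -0.002 -0.005]
```

View pics/i1.png

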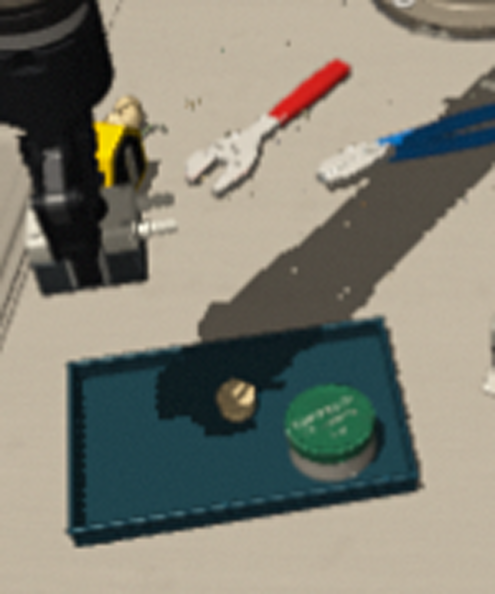

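View pics/i2.png

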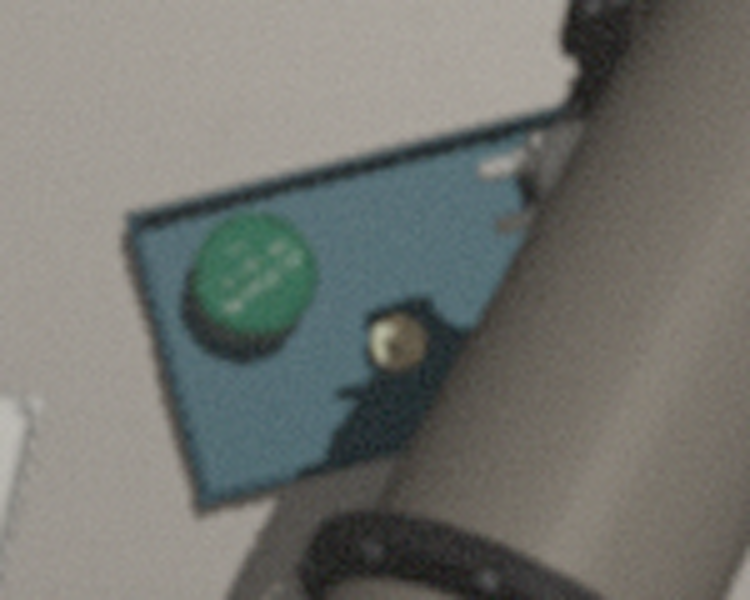

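The head is held upright at scene crop (90,250), with its barbs pointing towards the tin end. I'll lower it and check before it touches down.

Call:
jog_arm:
  deltas:
    - [[-1,2,40,0,0,0,0],[0,0,40,0,0,0,0],[0,0,40,0,0,0,0],[0,0,20,0,0,0,0],[0,0,0,0,0,0,0]]

```text
time_s: 12.52
tool_pos: [610.5, -215.2, 49.6]
tool_rot: [0.618, 0.786, -0.001, -0.002]
contact_force: [0.3, -0.3, -1.9]
gripper_width: 45.3
```

```bash
python3 -c "
from h import *
to([611,-215,11],.243);r=snap('j')
a=r['scene']['color'][100:280,180:330];cv2.imwrite('pics/j1.png',cv2.resize(a,None,fx=3.3,fy=3.3,interpolation=cv2.INTER_CUBIC))"
```

```text
pos [ 610.5 -215.2   49.6] psi 0.239 tilt 0.21 q7 0.85 w 45.3 F [ 0.3 -0.3 -1.9] t 12.53
tool shift (cur axes) [-0.   0.6 38.6] rotvec [-0.003 -0.002 -0.004]
```

View pics/j1.png

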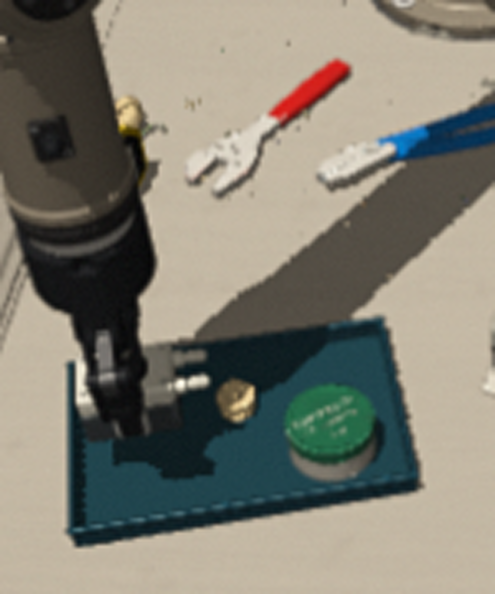

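The head is over the free floor (crop 130,400), clear of the end wall, with the barbs short of the plug (235,400). I'll lower it to the floor.

Call:
jog_arm:
  deltas:
    - [[0,0,18,0,0,0,0],[0,0,12,0,0,0,0],[0,0,5,0,0,0,0],[0,0,2,0,0,0,0],[0,0,0,0,0,0,0]]

```text
time_s: 13.25
tool_pos: [611.8, -216.0, 14.4]
tool_rot: [0.617, 0.787, -0.0, 0.0]
contact_force: [0.5, 0.5, -1.6]
gripper_width: 45.5
```

Call:
jog_arm:
  deltas:
    - [[0,0,1,0,0,0,0],[0,0,1,0,0,0,0],[0,0,0,0,0,0,0]]

```text
time_s: 13.62
tool_pos: [611.6, -215.8, 12.3]
tool_rot: [0.617, 0.787, 0.0, 0.0]
contact_force: [-0.2, 0.6, -2.6]
gripper_width: 45.4
```

Call:
jog_arm:
  deltas:
    - [[0,0,1,0,0,0,0],[0,0,1,0,0,0,0],[0,0,0,0,0,0,0]]

```text
time_s: 14.0
tool_pos: [611.7, -215.8, 10.5]
tool_rot: [0.617, 0.787, 0.0, 0.0]
contact_force: [-1.4, 0.3, -0.6]
gripper_width: 45.8
```

Call:
jog_arm:
  deltas:
    - [[0,0,1,0,0,0,0],[0,0,0,0,0,0,0]]

```text
time_s: 14.25
tool_pos: [611.7, -215.9, 10.5]
tool_rot: [0.617, 0.787, 0.0, 0.0]
contact_force: [-1.4, 1.0, 4.7]
gripper_width: 45.2
```

It is on the floor (force rose to +4.7 N at the predicted height). I'll open and rise.

Call:
jog_arm:
  deltas:
    - [[0,0,0,0,0,0,0.7],[0,0,0,0,0,0,0.85],[0,0,0,0,0,0,0.85],[0,0,-10,0,0,0,0.85],[0,0,-30,0,0,0,0.85]]

```text
time_s: 14.88
tool_pos: [610.3, -215.1, 48.4]
tool_rot: [0.617, 0.787, -0.001, -0.002]
contact_force: [-0.1, 0.1, 0.0]
gripper_width: 72.3
```

Call:
jog_arm:
  deltas:
    - [[0,0,-50,0,0,0,0.85],[0,0,-50,0,0,0,0.85],[0,0,-50,0,0,0,0.85],[0,0,0,0,0,0,0.85]]

```text
time_s: 15.38
tool_pos: [614.4, -218.0, 205.9]
tool_rot: [0.617, 0.787, 0.002, 0.006]
contact_force: [0.5, 0.3, -0.2]
gripper_width: 72.3
```

```bash
python3 -c "
from h import *
to([611,-215,200],.243)"
```

```text
pos [ 614.4 -218.   205.9] psi 0.24 tilt 0.69 q7 0.8 w 72.3 F [ 0.5  0.3 -0.2] t 15.38
tool shift (cur axes) [ 3.8 -2.6  5.9] rotvec [ 0.01   0.007 -0.003]
```

Backing off along -x (tool -y) to clear the view.

Call:
jog_arm:
  deltas:
    - [[0,-40,0,0,0,0,0.85],[0,-50,0,0,0,0,0.85],[0,-50,0,0,0,0,0.85],[0,-40,0,0,0,0,0.85],[0,0,0,0,0,0,0.85]]

```text
time_s: 16.0
tool_pos: [432.8, -260.1, 199.1]
tool_rot: [0.62, 0.785, 0.0, -0.001]
contact_force: [0.1, 0.4, 0.9]
gripper_width: 72.9
```

```bash
python3 -c "
from h import *
r=snap('k')
a=r['scene']['color'][150:280,190:440];cv2.imwrite('pics/k1.png',cv2.resize(a,None,fx=3.2,fy=3.2,interpolation=cv2.INTER_CUBIC))
a=r['top']['color'][135:275,190:450];cv2.imwrite('pics/k2.png',cv2.resize(a,None,fx=3,fy=3,interpolation=cv2.INTER_CUBIC))"
```

```text
(no output)
```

View pics/k1.png

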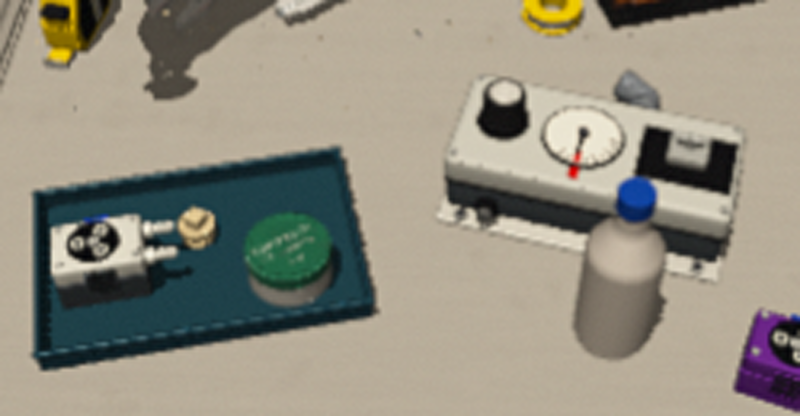

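View pics/k2.png

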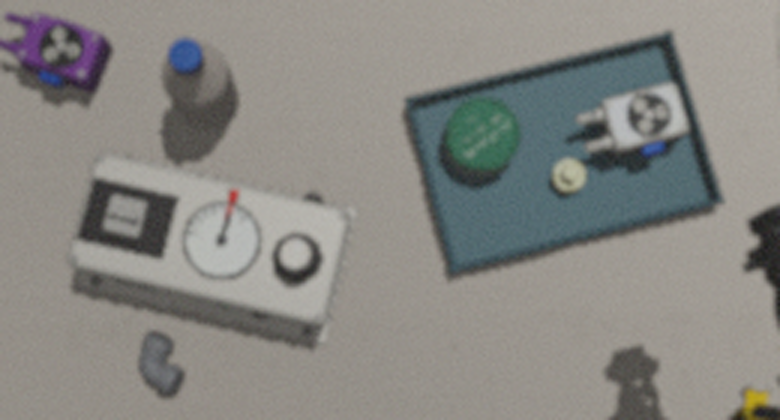

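```bash
python3 -c "
from h import *
r=load('k');t=r['top'];s=r['scene']
A=onz(t,[(190+652/3,135+113/3)],47)[0];B=onz(s,[(190+93/3.2,150+242/3.2)],47)[0]
print(A.round(1),B.round(1))
c=np.array([596,-149.5])
for P in(A,B): d=P[:2]-c;print('tray x',(d@[-.971,-.24]).round(1),'y',(d@[.24,-.971]).round(1))
# change of pixels in tin/plug/bottle/elbow regions vs start
a=load('a')
for n,ro in(('tin',(160,200,330,368)),('plug',(183,203,369,387)),('bottle',(140,185,240,272)),('elbow',(244,270,232,255))):
    y0,y1,x0,x1=ro;g=lambda q:np.float32(cv2.cvtColor(q['top']['color'],6)[y0:y1,x0:x1]);print(n,np.round(cv2.phaseCorrelate(g(a),g(r))[0],2))
im=s['color'][180:210,355:390];cv2.imwrite('pics/k3.png',cv2.resize(im,None,fx=16,fy=16,interpolation=cv2.INTER_CUBIC))
print(sense()['qvel'].round(3))"
```

```text
[ 616.6 -221.2   47. ] [ 615.9 -216.9   47. ]
tray x -2.8 y 74.6
tray x -3.2 y 70.2
tin [0.05 0.03]
plug [0.05 0.25]
bottle [0.16 0.46]
elbow [-0.1   0.46]
[-0.01   0.024 -0.028 -0.03  -0.005  0.     0.   ]
```

View pics/k3.png

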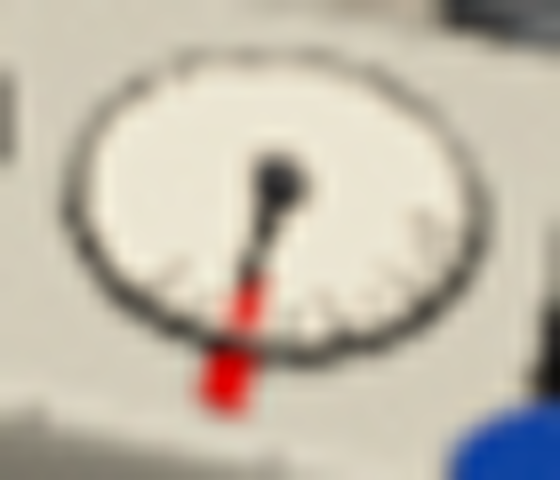

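The head is at tray (-3, 72) mm and the pointer is on the mark. The other objects haven't moved.

```bash
python3 -c "
from workcell import workorder
print(workorder.finish_job())"
```

```text
the job is handed in; nothing more can be done
None
```

The job is handed in at about 16 s. I turned the knob clockwise about 2.25 rad until the pointer lined up with the red mark. Then I pinched the grey head across the button and thumb rest, pulled it straight up, and stood it on the free end of the tray floor. I let go and backed the arm off. `finish_job()` gave no verdict, so whether it passed rests on my own checks.

- **Pointer:** it lies along the red mark's centre line in both cameras.
- **Button and lift:** the jaws read 45 mm across the head, against 47 mm given for the button fully in. The jaws also read about 1 mm low on the knob. The head came off cleanly, showing about 2–3 N of weight.
- **Placing:** the head stands upright at about (-3, +72) mm in the tray frame. The two cameras disagree by about 4 mm, which is well within the limits. The underside met the floor at the predicted height.
- **Other objects:** the tin, brass plug, bottle and elbow moved by less than 0.5 pixel in the top view, roughly 1 mm.
- **Disagreement:** when I gripped the knob, its centre was about 2 mm from where the cameras put it. I corrected the head grasp for that.

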